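# Seat the water-filter cartridge with its two ejector levers

### The job

Pick up the water-filter cartridge and stand it in the pocket of the white filter dock while both of the dock's levers are still swung out, and let go of it. Then swing the two levers inward, one after the other, until each is hard home and its hook holds that end of the cartridge down on the pocket's floor. Work gently (never more than 25 N on a lever) and leave the other things on the tray where they are.

Things in the scene. Friction and masses are not known exactly. Their poses are not given: they have to be found in the camera images.
- cartridge_mid (a point): Centre, half-way up (42.5 mm above the underside), of the loose white filter cartridge (0.2-0.33 kg), standing upright on the tray. Lower slab 36 (own x) x 112 (y) x 40 mm high, mesh windows on its long sides; centred on it a grip block 30 (x) x 56 (y), from 40 to 85 mm up: grip it across its 30 mm from above. The slab's free top ends are shoulders for the lever hooks. Same either way round.
- dock_mouth (a point): Centre of the pocket's mouth in the top face of the fixed white dock, a block 66 (own x) x 190 (y) x 40 mm high on the tray; z up. The mouth is 44 mm, the tray's floor 4 mm above the work surface. Pocket 39 (x) x 116 (y) x 30 mm deep with 4 mm lead-in chamfers: 1.5 to 2 mm clearance all round. The cartridge's long side goes along the dock's y.
- dock: The same dock, origin at the centre of its underside. Two spring plungers on the pocket's floor, 40 mm either side of the centre, carry the cartridge, just set in and let go, with its underside 22 mm below the mouth; each needs 2 N to give and 5 N when the cartridge is right down on the floor, 30 mm below the mouth.
- lever_left (a joint): Angle of the metal lever at the dock's +y end: at 0 its handle leans 0.35 rad inward, over the cartridge; grows as the handle swings outward, to 1.1 at most; starts at 0.8 to 1.0. Axle along the dock's x, 80 mm from the centre towards +y, nominally 2 mm above the mouth, but its bracket may sit up to 4.5 mm higher or lower (not measured). From 0.75 up its hook is clear of the cartridge's way in.
- lever_right (a joint): The mirror-image lever at the dock's -y end (axle 80 mm from the centre towards -y, up to 4.5 mm off in height on its own account): grows outward, starts at 0.8 to 1.0. Handle of either lever: a straight bar 18 mm wide and 8 mm thick with a round cross roll, 12 mm diameter and 24 mm long, at its free end, 75 mm from the axle. Without a cartridge it would swing on to -0.3.
- plunger_left: Spring plunger under the dock's +y end (one like it at -y). How a lever works: its hook meets the cartridge's shoulder at about 0.1 to 0.4 rad and presses that end 8 mm down until it sits on the pocket's floor. That is home, at some angle between -0.15 and 0.15 that differs from lever to lever and is told by force: the push then climbs steeply.
- plunger_right: Spring plunger under the dock's -y end. Forces: the levers' hinges are stiff (0.2 N m) and stay where they are left; pushed about 45 mm above the axle a handle needs 1 to 6 N at first and up to about 9 N while pressing the cartridge down, before it is home.
- mug: Bystander: black ceramic mug, 80 mm wide, 90 mm high; origin at the centre of its underside.
- tin: Bystander: closed aluminium tin, 76 mm wide, 100 mm high; origin at the centre of its underside.
- cone: Bystander: stainless filter cone on a foot, 104 mm wide at the rim, 78 mm high; origin at the centre of its underside.
- spoon_rest: Bystander: clear acrylic spoon rest, a flat tray 70 by 130 mm, 12 mm high; origin at the centre of its underside.
- jar: Bystander: small glass jar, 54 mm wide, 75 mm high; origin at the centre of its underside.
- cup: Bystander: small white cup, 60 mm wide, 55 mm high; origin at the centre of its underside.
Not all that is in view belongs to the job. What is shaped like the dock but black is not meant. Leave any turquoise look-alike of the part that bears cartridge_mid alone.

How it is judged:
By the outcome, as a careful person would: the job done as asked, in the order asked, and still so for the second after the job is handed in, with the robot touching nothing.
It also fails if it takes over 72 s, if anything falls off the work surface, if the arm or the gripper's body presses on something with over 40 N, if the wrist force passes 120 N, or if a joint passes its speed limit or range.

### The arm

A 7-joint arm with a two-finger parallel gripper is mounted at the origin on the work surface. World frame = base frame: x ahead of the robot, y to its left, z up, the work surface at z = 0. Lengths are in m, angles in rad, forces in N, time in s.
With the tool pointing down it reaches from about 0.425 to 0.925 m from the base axis. Payload 6.8 kg.
Tool frame: the origin (TCP) lies between the finger pads; the fingertips stand r.tip_reach ahead of it and the grasp point (between the pads) lies 11 mm behind it (r.tip_reach is the distance from the TCP to the fingertips, in m); z points along the fingers, y is the direction in which the jaws open and shut (so a half turn about z gives the same grasp; the last joint's range is limited). The gripper opens to 85 mm and grips with 20 to 120 N. Pads are 22 mm wide; open, the fingers measure 114 mm over their backs; the gripper's body (76 mm by 85 mm) begins 54 mm behind the grasp point. The pads swing forward as they close: fully open they stand 13 mm farther back than shut.
Start: joints at [1.045, 0.477, 0.022, 1.555, -0.011, 1.109, -0.083], TCP at [0.274, -0.617, 0.239] pointing down, gripper open.
Joint ranges: [-2.96, 2.96], [-0.34, 2.1], [-1.41, 1.46], [0.24, 2.44], [-1.37, 4.51], [0.17, 1.92], [-2.96, 2.96]. Speed limits (rad/s): [2.39, 2.39, 3.14, 3.14, 3.14, 3.14, 3.14].

### API

Orientations are given as a rotation vector (axis times angle).
In Python, from bench import r, eyes, spotter gives the robot as it stands.
- The arm moves only by the tool carry_out, never from a script. Its argument "series" is text: rows parted by semicolons, each of 5 numbers parted by spaces: the shift along the tool's x, y, z in cm, then the turn about the tool's z in rad, then the opening, from 0 (shut) to 1 (fully open). In form: x y z yaw gripper; .... A call has 1 to 8 rows; each row shifts and turns the commanded pose from where the row before left it, along the tool's axes as they then stand; what a row does not reach is not made up. A row lasts 1/8 s, in which the tool goes at most 62.5 mm and 10.7 degrees, less where a joint would pass 70% of its speed; a pose out of reach is approached as far as the arm can. A call with a gripper value outside its range is refused whole. The fingers move at their own pace and stop on an object; "grip_force" is the grip in N (left out, the last holds). Time passes only in rows, so rows that do not move let the fingers close. It gives the time, the measured TCP pose, the force and the opening at its end, in the units of the state.
- r.get_obs(): the state, without advancing time (a new reading comes with each control period).
- eyes.grab_frame(name): name is "scene" or "top" or "wrist"; returns a dict with "color" (420x560x3 uint8, blue, green, red), "intrinsics" (3x3 intrinsics, pixels), "R" (3x3) and "t" (3): a world point X has camera coordinates R X + t; the wrist camera has in their place "T_tool_cam" (4x4, takes a point from camera to tool coordinates, whose origin is the TCP and whose axes are the flange's). Camera axes: x right, y down, z forward; pixel columns grow to the right and rows downward; lengths in m; the calibration is good to about 2 mm. A picture is of the moment at which its call begins: read the wrist's pose just before it. There is no depth.
- r.hand_in(): hands the job in, once; it reports no verdict.
Trained networks look in a picture, given as the dict that the camera call returned (one of the last four; its "shot" number tells which), for a name from the list of things; names that differ only in an ending like _2 or _b are one class to them, and where a whole thing is asked for, a point or a joint stands for the part that bears it (a point fixed in the world has none). Each returns a list of dicts, best first, with "confidence" (0 to 1); they miss things now and then, are a little off and sometimes report something else, mostly with a low value. They report only what shows in the picture. A call takes as long as a camera call. They do not tell look-alikes from the thing itself.
- spotter.search_frame(picture, query): "uv" ([column, row] in pixels, amid what is visible of it).
- spotter.trace(picture, query): "pixels" (420x560 bool, what is visible of it) and "uv" ([column, row] in pixels, amid what is visible of it).
- spotter.mark_of(picture, query): "uv" ([column, row] in pixels: a listed point, or the origin of a listed thing).
The state is a dict: "clock": time; "joints": joint angles; "qvel": joint speeds; "tau": joint torques, N m; "tcp_pos": TCP position; "orientation": TCP orientation; "contact_force": force on the tool from outside, world axes, zero at the start; "moment": the same for the moment, N m; "grip_width": finger opening in m.
Only numpy, scipy, OpenCV 4.12 (cv2) and the standard library are available. Lean on these libraries where they do the work, as an engineer would, in place of code of your own. Each camera call takes 0.05 s, during which the arm holds its last target.

## Working session

There is one attempt and no reset: what is moved stays moved. The work goes in short steps, Python scripts to look and compute and a tool call to move; the robot and the scene stay as the last step left them, time stands still between calls to the robot, and variables do not carry over. Pictures are saved under pics/ and viewed, and the job is handed in when it is done.

Besides the shell and the picture viewer there is one more tool, called after "Emit:" as name(argument=value, ...) on one line, values as JSON. carry_out: Moves the arm, as the interface text tells. Its arguments: {"type":"object","properties":{"series":{"type":"string"},"grip_force":{"type":"number"}},"required":["series"]}

```bash
ls; mkdir -p pics
python3 - <<'E'
from bench import r, eyes, spotter
import cv2,numpy as np
o=r.get_obs(); print({k:np.round(v,3) for k,v in o.items()}, r.tip_reach)
for n in ["scene","top"]:
    f=eyes.grab_frame(n); cv2.imwrite(f"pics/{n}0.png",f["color"]); print(n,f["intrinsics"],f["R"],f["t"])
    for q in ["cartridge_mid","dock_mouth","dock","lever_left","lever_right"]:
        print(q,[(np.round(d["uv"],1).tolist(),round(d["confidence"],2)) for d in spotter.mark_of(f,q)])
E
```

```text
pics
{'clock': np.float64(0.0), 'joints': array([ 1.045,  0.478,  0.022,  1.556, -0.012,  1.109, -0.083]), 'qvel': array([ 0.002, -0.001,  0.001,  0.001,  0.   ,  0.001,  0.001]), 'tau': array([ 1.0000e-03, -5.9646e+01,  1.6080e+00, -2.8119e+01,  1.2000e-02,
        1.0000e-02, -0.0000e+00]), 'tcp_pos': array([ 0.274, -0.616,  0.238]), 'orientation': array([-3.072e+00, -6.510e-01,  1.000e-03]), 'contact_force': array([-0.419,  0.215, -0.038]), 'moment': array([-0.003,  0.004,  0.02 ]), 'grip_width': np.float64(0.085)} 0.008
scene [[407.95916097   0.         274.98071438]
 [  0.         407.95916097 212.83710121]
 [  0.           0.           1.        ]] [[-0.88057693  0.47380277  0.00975759]
 [ 0.31714308  0.6044699  -0.73077794]
 [-0.35214278 -0.64041164 -0.68254552]] [ 0.38913673 -0.1101691   1.22086292]
cartridge_mid [([445.0, 257.5], 0.82), ([248.9, 265.5], 0.59)]
dock_mouth [([219.1, 183.7], 0.97), ([304.9, 138.4], 0.55)]
dock [([222.2, 196.9], 0.86), ([297.7, 148.5], 0.7)]Traceback (most recent call last):
  File "<stdin>", line 7, in <module>
ValueError: it knows: cartridge_mid, cone, cup, dock, dock_mouth, jar, mug, plunger_left, plunger_right, spoon_rest, tin
```

Run:
```python
import cv2
for n in ["scene","top"]:
    try:
        a=cv2.imread(f"pics/{n}0.png"); 
        if a is not None: cv2.imwrite(f"pics/{n}0b.png",cv2.resize(a,(784,588)))
    except Exception as e: print(e)
from bench import r, eyes, spotter
import numpy as np
f=eyes.grab_frame("top"); cv2.imwrite("pics/top0b.png",cv2.resize(f["color"],(784,588))); cv2.imwrite("pics/top0.png",f["color"]);print(f["intrinsics"],f["R"],f["t"])
for q in ["cartridge_mid","dock_mouth","dock"]:
    print(q,[(np.round(d["uv"],1).tolist(),round(d["confidence"],2)) for d in spotter.mark_of(f,q)])
```

```text
[[398.66339477   0.         279.04607202]
 [  0.         398.66339477 216.8378641 ]
 [  0.           0.           1.        ]] [[ 0.02265478 -0.99960423  0.01667765]
 [-0.99463567 -0.02422002 -0.1005648 ]
 [ 0.10092894 -0.01430991 -0.99479072]] [6.50524315e-04 4.56698660e-01 8.95580991e-01]
cartridge_mid [([134.2, 348.1], 0.96), ([371.3, 182.6], 0.71), ([229.6, 165.3], 0.7)]
dock_mouth [([356.9, 184.0], 0.9), ([397.3, 97.3], 0.64), ([405.6, 337.6], 0.61)]
dock [([352.6, 190.7], 0.94), ([400.0, 332.5], 0.66), ([368.2, 182.7], 0.35)][ WARN:0@0.056] global loadsave.cpp:275 findDecoder imread_('pics/top0.png'): can't open/read file: check file path/integrity
```

View pics/scene0b.png

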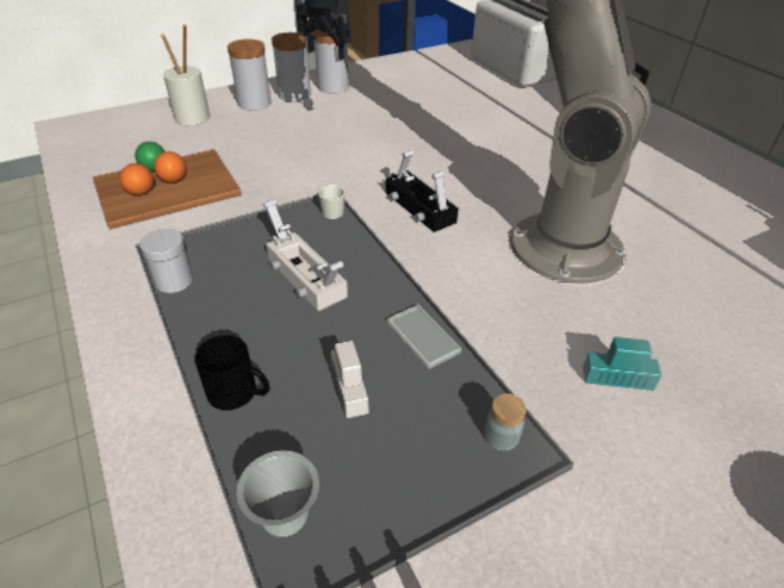

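View pics/top0b.png

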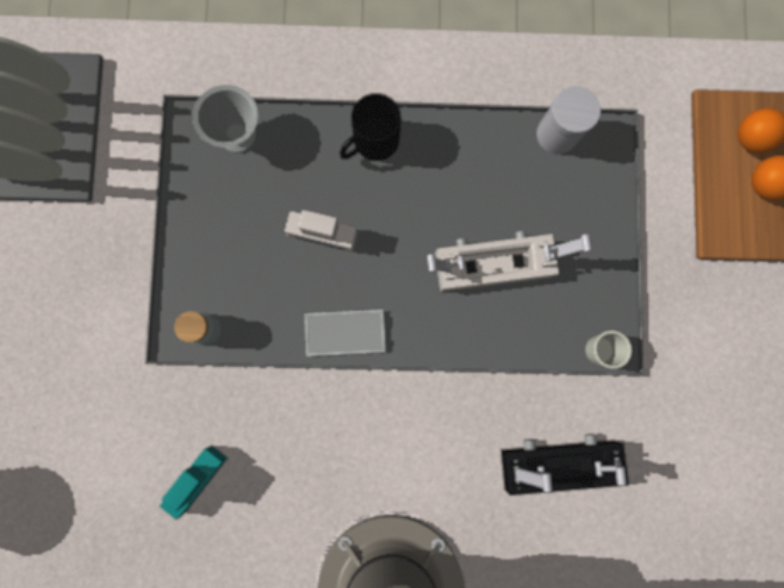

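```bash
cat > h.py <<'E'
import numpy as np,cv2
def unproj(f,uv,z):
    K,R,t=f["intrinsics"],f["R"],f["t"]
    d=R.T@np.linalg.inv(K)@np.array([uv[0],uv[1],1.]); c=-R.T@t
    return c+d*(z-c[2])/d[2]
def proj(f,X):
    p=f["K"]@(f["R"]@X+f["t"]) if "K" in f else f["intrinsics"]@(f["R"]@X+f["t"]); return p[:2]/p[2]
E
python3 - <<'E'
from bench import r, eyes, spotter
import cv2,numpy as np
from h import *
f=eyes.grab_frame("top")
for z,q in [(.0465,"cartridge_mid"),(.044,"dock_mouth"),(.004,"dock")]:
    for d in spotter.mark_of(f,q): print(q,np.round(d["uv"],1),d["confidence"],np.round(unproj(f,d["uv"],z),4))
for d in spotter.trace(f,"cartridge_mid"): 
    print(d["uv"],d["pixels"].sum())
g=eyes.grab_frame("scene")
for z,q in [(.0465,"cartridge_mid"),(.044,"dock_mouth"),(.004,"dock")]:
    for d in spotter.mark_of(g,q): print(q,np.round(d["uv"],1),d["confidence"],np.round(unproj(g,d["uv"],z),4))
c=f["color"]
A=cv2.resize(c[140:190,190:265],None,fx=8,fy=8,interpolation=cv2.INTER_CUBIC)
B=cv2.resize(c[155:215,295:430],None,fx=5.8,fy=5.8,interpolation=cv2.INTER_CUBIC)
cv2.imwrite("pics/cA.png",A);cv2.imwrite("pics/cB.png",B)
E
```

```text
cartridge_mid [133.3 347.7] 0.87 [0.1625 0.3201 0.0465]
cartridge_mid [228.6 166.1] 0.74 [0.5671 0.1288 0.0465]
cartridge_mid [370.5 185.1] 0.33 [ 0.5317 -0.1944  0.0465]
dock_mouth [356.3 187.1] 0.81 [ 0.5267 -0.1626  0.044 ]
dock_mouth [404.6 337.5] 0.67 [ 0.1949 -0.27    0.044 ]
dock_mouth [168.5  95.7] 0.67 [0.7296 0.2736 0.044 ]
dock [352.7 188.7] 0.75 [ 0.5299 -0.1624  0.004 ]
dock [399.4 334. ] 0.7 [ 0.195  -0.2713  0.004 ]
dock [394.5  96.7] 0.22 [ 0.7597 -0.2637  0.004 ]
[134.9, 345.7] 1100
[231.0, 166.0] 981
cartridge_mid [446.9 256.9] 0.76 [0.1685 0.3158 0.0465]
cartridge_mid [249.6 268. ] 0.65 [0.5789 0.1357 0.0465]
dock_mouth [301.8 135.2] 0.65 [ 0.1966 -0.2766  0.044 ]
dock [220.4 198.3] 0.67 [ 0.5293 -0.1574  0.004 ]
dock [298.  149.6] 0.63 [ 0.2168 -0.2625  0.004 ]
dock [250.3 269.1] 0.4 [0.5651 0.1075 0.004 ]
```

View pics/cA.png

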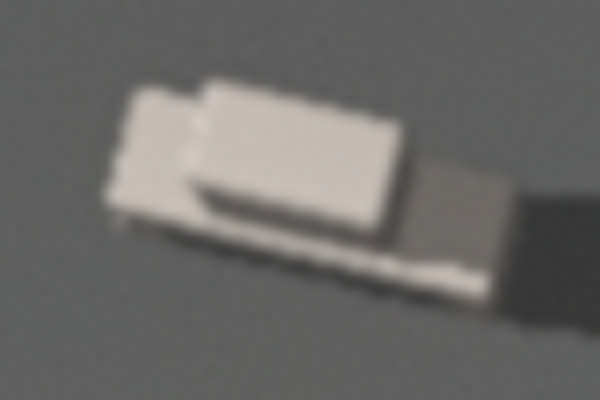

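View pics/cB.png

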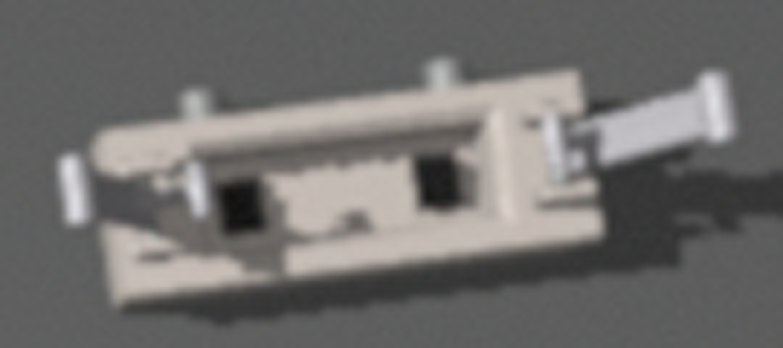

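Run:
```python
from bench import r, eyes, spotter
import cv2,numpy as np
from scipy.optimize import least_squares
from h import *
f=eyes.grab_frame("top")
print("cam",-f["R"].T@f["t"])
up=lambda p,s,o:((np.array(p)+.5)/s-.5+np.array(o))
def fit(model,pix,x0):
    def P(x):
        c,s=np.cos(x[2]),np.sin(x[2])
        return np.array([proj(f,np.array([x[0]+c*a-s*b,x[1]+s*a+c*b,z])) for a,b,z in model])
    res=least_squares(lambda x:(P(x)-pix).ravel(),x0); return res.x,(P(res.x)-pix)
# cartridge: image up = +x, left=+y
A=[up(p,8,(190,140)) for p in [(207,82),(402,124),(377,229),(190,184),(137,90),(108,196)]]
M=[(.015,.028,.089),(.015,-.028,.089),(-.015,-.028,.089),(-.015,.028,.089),(.018,.056,.044),(-.018,.056,.044)]
x,e=fit(M,np.array(A),[.567,.129,-.2]);print("cart",x.round(4),e.round(1).tolist())
B=[up(p,5.8,(295,155)) for p in [(95,135),(580,72),(602,212),(112,285)]]
M=[(.033,.095,.044),(.033,-.095,.044),(-.033,-.095,.044),(-.033,.095,.044)]
x,e=fit(M,np.array(B),[.527,-.162,.1]);print("dock",x.round(4),e.round(1).tolist())
# overlay
img=cv2.resize(f["color"][155:215,295:430],None,fx=5.8,fy=5.8,interpolation=cv2.INTER_CUBIC)
c,s=np.cos(x[2]),np.sin(x[2])
for z in (.044,.004):
  for hx,hy in((.033,.095),(.0195,.058)):
    q=[]
    for a,b in((hx,hy),(hx,-hy),(-hx,-hy),(-hx,hy)):
        u=proj(f,np.array([x[0]+c*a-s*b,x[1]+s*a+c*b,z])); q.append((u-np.array([295,155])+.5)*5.8-.5)
    cv2.polylines(img,[np.int32(np.round(q))],True,(0,255,0) if z>.01 else (0,0,255),1)
cv2.imwrite("pics/ovB.png",img)
```

```text
cam [0.363844   0.0245272  0.93683262]
cart [ 0.5735  0.1292 -0.2157] [[0.1, -0.7], [0.8, 0.1], [0.5, 0.2], [-1.3, -0.3], [0.1, -0.5], [-0.3, 1.3]]
dock [ 0.5318 -0.1586  0.1617] [[0.3, -1.6], [-1.5, -1.8], [-0.4, 2.3], [1.6, 1.0]]
```

View pics/ovB.png

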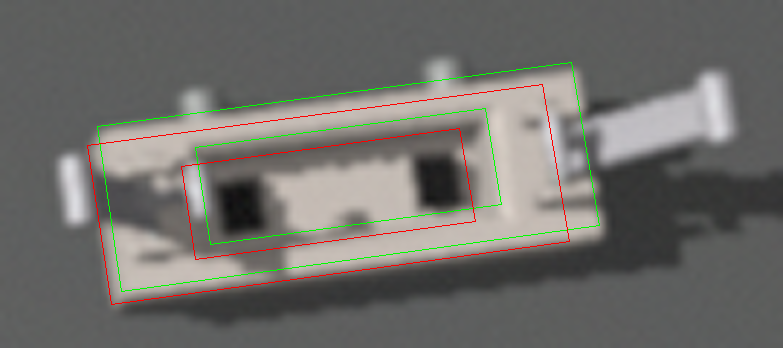

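Emit:
carry_out(series="0 0 -1 -0.16 1;0 0 -1 -0.16 1;0 0 -1 -0.16 1;0 0 -1 -0.16 1;0 0 -1 -0.16 1;0 0 -1 -0.16 1;0 0 0 -0.16 1;0 0 0 -0.16 1")

```text
clock: 1.9
tcp_pos: [0.2738, -0.617, 0.2995]
orientation: [2.07, 2.363, -0.0]
contact_force: [0.8, -0.1, -0.1]
grip_width: 0.0855
```

```bash
cat >> h.py <<'E'
from scipy.spatial.transform import Rotation as Ro
def pose(o):
    R=Ro.from_rotvec(o["orientation"]).as_matrix(); return np.array(o["tcp_pos"]),R,np.arctan2(R[1,0],R[0,0])
def to_tool(o,target,theta=None):
    "cm in tool axes now, and yaw"
    p,R,th=pose(o); d=R.T@(np.array(target)-p)*100
    return d.round(2), (None if theta is None else round(-((theta-th+np.pi)%(2*np.pi)-np.pi),4))
def wristcam(o,f):
    p,R,th=pose(o); T=f["T_tool_cam"]; Rwc=R@T[:3,:3]; c=p+R@T[:3,3]
    f["R"]=Rwc.T; f["t"]=-Rwc.T@c; return c
E
python3 - <<'E'
from bench import r, eyes
from h import *
o=r.get_obs(); p,R,th=pose(o); print(p,th,o["joints"].round(2))
f=eyes.grab_frame("wrist"); print(f["T_tool_cam"].round(3),f["intrinsics"].round(1)); c=wristcam(o,f);print(c,f["R"][2])
print(to_tool(o,[.53,-.16,.30]))
E
```

```text
[ 0.27384323 -0.61702647  0.29951772] 1.7029104420847714 [ 1.23  0.45 -0.24  1.47  0.11  1.24  1.11]
[[ 0.    -0.95  -0.312  0.082]
 [ 1.     0.     0.001 -0.   ]
 [-0.001 -0.312  0.95  -0.135]
 [ 0.     0.     0.     1.   ]] [[371.    0.  278.1]
 [  0.  371.  212.9]
 [  0.    0.    1. ]]
[ 0.26283162 -0.53593298  0.43400733] [ 0.04223862 -0.3098689  -0.9498406 ]
(array([41.93, 31.41, -0.06]), None)
```

Emit:
carry_out(series="3 2 0 0 1;4.7 3.2 0 0 1;4.7 3.2 0 0 1;4.7 3.2 0 0 1;4.7 3.2 0 0 1;4.7 3.2 0 0 1;4.7 3.2 0 0 1;4.7 3.2 0 0 1")

```text
clock: 2.95
tcp_pos: [0.4711, -0.2284, 0.2996]
orientation: [2.079, 2.354, 0.0]
contact_force: [0.1, -0.2, -0.0]
grip_width: 0.0852
```

Emit:
carry_out(series="4.7 3 0 0 1;4 2.2 0 0 1;1.5 1 0 0 1;0 0 0 0 1;0 0 0 0 1")

```text
clock: 3.58
tcp_pos: [0.5186, -0.1223, 0.2992]
orientation: [2.079, 2.355, -0.001]
contact_force: [-0.5, -0.3, 0.1]
grip_width: 0.0853
```

```bash
cat > shot.py <<'E'
import sys
from bench import r, eyes
from h import *
import pickle
o=r.get_obs(); f=eyes.grab_frame("wrist"); c=wristcam(o,f); p,R,th=pose(o); print(o["clock"],p.round(4),round(th,4),o["contact_force"].round(2),o["orientation"].round(4))
cv2.imwrite(f"pics/{sys.argv[1]}.png",cv2.resize(f["color"],(784,588),interpolation=cv2.INTER_CUBIC)); cv2.imwrite(f"pics/{sys.argv[1]}_raw.png",f["color"])
pickle.dump(f,open(f"{sys.argv[1]}.pkl","wb"))
E
python3 shot.py w1
```

```text
3.575 [ 0.5186 -0.1223  0.2992] 1.6952 [-0.53 -0.29  0.1 ] [ 2.0790e+00  2.3552e+00 -1.2000e-03]
```

View pics/w1.png

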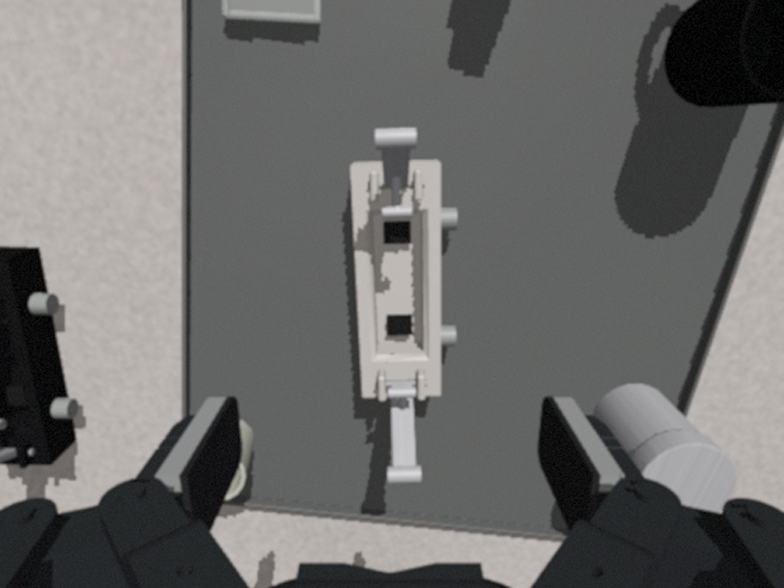

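Run:
```python
import cv2
a=cv2.imread("pics/w1_raw.png")[85:350,225:345]
b=cv2.resize(a,None,fx=4,fy=4,interpolation=cv2.INTER_CUBIC)
cv2.imwrite("pics/w1a.png",b[:560]);cv2.imwrite("pics/w1b.png",b[500:])
```

```text
(no output)
```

View pics/w1a.png

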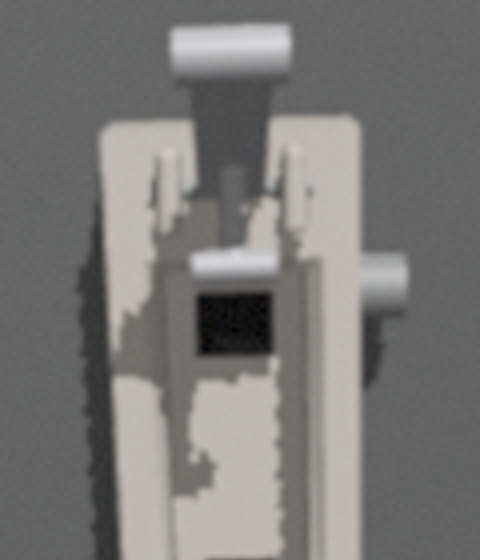

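View pics/w1b.png

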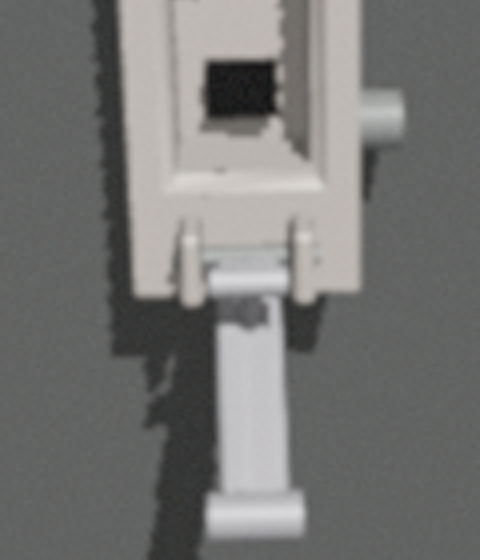

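```bash
cat >> h.py <<'E'
from scipy.optimize import least_squares
def xf(x,M): 
    c,s=np.cos(x[2]),np.sin(x[2]); return np.array([[x[0]+c*a-s*b,x[1]+s*a+c*b,z] for a,b,z in M])
def fit(f,model,pix,x0):
    P=lambda x:np.array([proj(f,X) for X in xf(x,model)])
    res=least_squares(lambda x:(P(x)-pix).ravel(),x0); return res.x,(P(res.x)-pix)
def up(p,s,o): return ((np.array(p)+.5)/s-.5+np.array(o))
def draw(f,x,loops,off,size,s,name):
    a=f["color"][off[1]:off[1]+size[1],off[0]:off[0]+size[0]]
    img=cv2.resize(a,None,fx=s,fy=s,interpolation=cv2.INTER_CUBIC)
    for L in loops:
        q=[(proj(f,X)-np.array(off)+.5)*s-.5 for X in xf(x,L)]
        cv2.polylines(img,[np.int32(np.round(q))],True,(0,255,0),1)
    cv2.imwrite(name,img)
def rect(hx,hy,z,cy=0): return [(hx,cy+hy,z),(hx,cy-hy,z),(-hx,cy-hy,z),(-hx,cy+hy,z)]
E
python3 - <<'E'
import pickle; from h import *
f=pickle.load(open("w1.pkl","rb"))
pix=np.array([up(p,4,(225,85)) for p in [(359,118),(360,790),(135,797),(101,127)]])
x,e=fit(f,rect(.033,.095,.044),pix,[.53,-.16,.15]); print(x.round(4),e.round(2).tolist())
draw(f,x,[rect(.033,.095,.044),rect(.0195,.058,.040),rect(.0235,.062,.044)],(225,85),(130,230),2.6,"pics/w1o.png")
# tops of plunger/pocket floor? independent check with the top camera fit
E
```

```text
[ 0.5302 -0.1585  0.1555] [[0.14, 0.73], [-0.11, -0.74], [0.14, -0.95], [-0.16, 0.54]]
```

View pics/w1o.png

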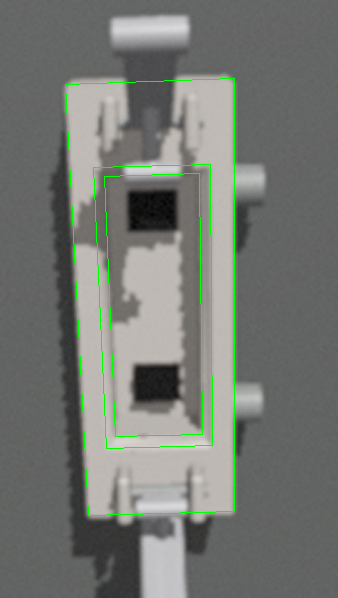

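Run:
```python
from bench import r
from h import *
o=r.get_obs(); print(to_tool(o,[.583,.173,.30],1.355))
```

```text
(array([28.53, 10.05, -0.1 ]), np.float64(0.3397))
```

Emit:
carry_out(series="3 1 0 0 1;5.5 2 0 0 1;5.5 2 0 0 1;5.5 2 0 0 1;5.5 2 0 0 1;3.5 1 0 0 1;0 0 0 0.17 1;0 0 0 0.17 1")

```text
clock: 4.62
tcp_pos: [0.5825, 0.1734, 0.2989]
orientation: [2.452, 1.964, -0.001]
contact_force: [-0.1, -0.5, 0.3]
grip_width: 0.0859
```

Emit:
carry_out(series="0 0 0 0 1;0 0 0 0 1")

```text
clock: 4.88
tcp_pos: [0.5824, 0.1735, 0.2992]
orientation: [2.443, 1.975, -0.0]
contact_force: [0.3, 0.4, 1.4]
grip_width: 0.0857
```

```bash
python3 shot.py w2; python3 -c "
import cv2
a=cv2.imread('pics/w2_raw.png')[100:300,180:380]
cv2.imwrite('pics/w2a.png',cv2.resize(a,None,fx=3,fy=3,interpolation=cv2.INTER_CUBIC))"
```

```text
4.875 [0.5824 0.1735 0.2992] 1.3594 [0.35 0.37 1.36] [ 2.4432e+00  1.9745e+00 -4.0000e-04]
```

View pics/w2a.png

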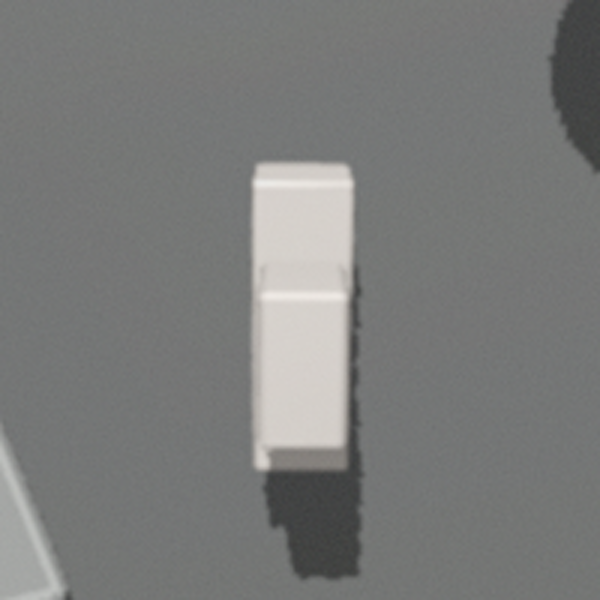

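Run:
```python
import pickle; from h import *
from bench import r
f=pickle.load(open("w2.pkl","rb"))
pix=np.array([up(p,3,(180,100)) for p in [(348,294),(347,447),(263,447),(261,294),(353,184),(253,184)]])
M=rect(.015,.028,.089)+[(.018,.056,.044),(-.018,.056,.044)]
x,e=fit(f,M,pix,[.57,.13,-.2]); print(x.round(4),e.round(2).tolist())
draw(f,x,[rect(.015,.028,.089),rect(.018,.056,.044),rect(.018,.056,.004)],(180,100),(200,200),3,"pics/w2o.png")
o=r.get_obs(); print(to_tool(o,[x[0],x[1],.1],x[2]+np.pi/2))
```

```text
[ 0.5758  0.1303 -0.2056] [[1.03, -0.66], [0.79, 1.66], [-0.86, 1.81], [-1.06, -0.49], [0.42, -1.12], [-0.32, -0.94]]
(array([-4.38,  0.28, 19.93]), np.float64(-0.006))
```

View pics/w2o.png

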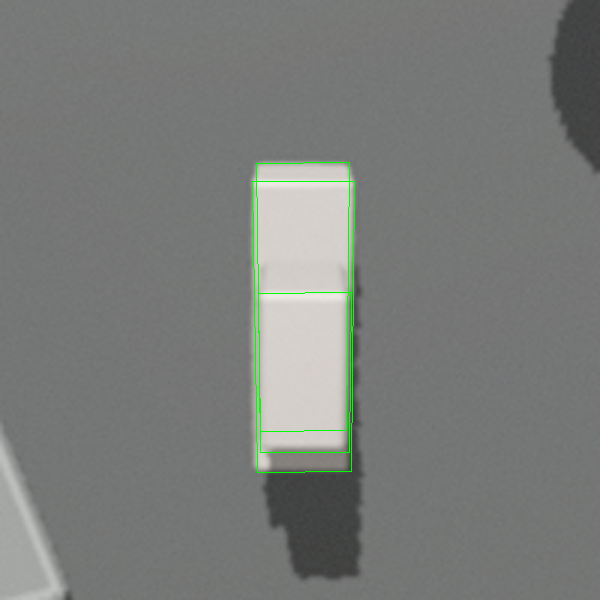

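Emit:
carry_out(series="-2.2 0.14 2 0 1;-2.2 0.14 4 0 1;0 0 5 0 1;0 0 4 0 1;0 0 3 0 1;0 0 2.5 0 1;0 0 2 0 1;0 0 0 0 1")

```text
clock: 5.92
tcp_pos: [0.5747, 0.1304, 0.073]
orientation: [-2.444, -1.973, 0.004]
contact_force: [-0.3, -0.6, 0.6]
grip_width: 0.0853
```

```bash
python3 - <<'E'
from bench import r; from h import *
o=r.get_obs(); print(to_tool(o,[.5758,.1303,.06],-.2056+np.pi/2),o["contact_force"])
E
python3 shot.py w3
```

```text
(array([0.02, 0.11, 1.3 ]), np.float64(-0.0069)) [-0.34169719 -0.62961741  0.64707928]
5.925 [0.5747 0.1304 0.073 ] 1.3583 [-0.34 -0.63  0.65] [-2.4436 -1.9726  0.0038]
```

View pics/w3.png

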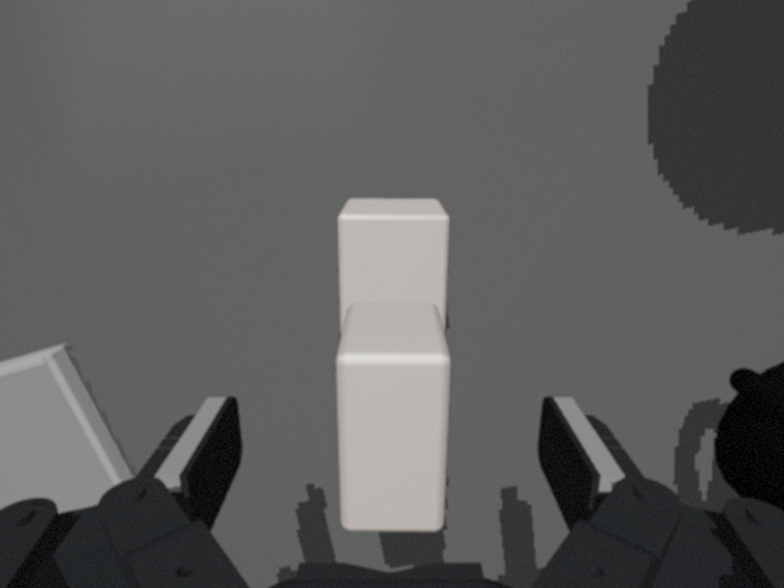

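Emit:
carry_out(series="0 0.1 1.2 0 1;0 0 0 0 1;0 0 0 0 0;0 0 0 0 0;0 0 0 0 0;0 0 0 0 0;0 0 0 0 0;0 0 0 0 0", grip_force=50)

```text
clock: 6.98
tcp_pos: [0.5767, 0.1307, 0.0626]
orientation: [2.445, 1.973, 0.0]
contact_force: [-1.2, -1.1, 4.3]
grip_width: 0.0296
```

Emit:
carry_out(series="0 0 -1 0 0;0 0 -2 0 0;0 0 -4 0 0;0 0 -4 0 0;0 0 -3 0 0;0 0 -1 0 0;0 0 0 0 0;0 0 0 0 0")

```text
clock: 7.98
tcp_pos: [0.5757, 0.1302, 0.2109]
orientation: [-2.444, -1.972, 0.004]
contact_force: [0.0, -0.1, -3.4]
grip_width: 0.0291
```

```bash
python3 - <<'E'
from bench import r; from h import *
o=r.get_obs(); print(to_tool(o,[.5302,-.1585,.21],.1555+np.pi/2),o["contact_force"],o["joints"].round(2))
E
python3 shot.py w4
```

```text
(array([-29.18,   1.66,   0.12]), np.float64(-0.3686)) [ 0.00491813 -0.13210283 -3.35957603] [ 0.11  0.43 -0.56  1.76  0.26  1.03 -0.77]
7.975 [0.5757 0.1302 0.2109] 1.3577 [ 0.   -0.13 -3.36] [-2.4443 -1.972   0.0036]
```

View pics/w4.png

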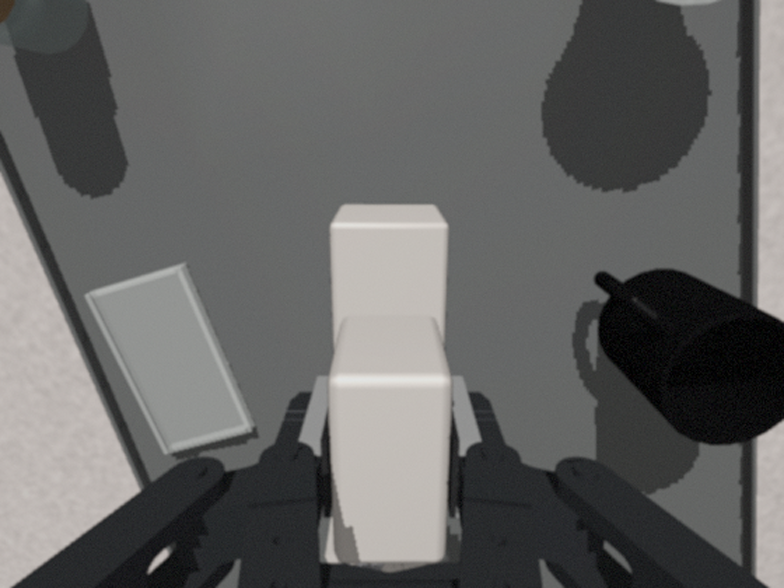

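Run:
```python
import pickle; from h import *
f=pickle.load(open("w4.pkl","rb"))
s=1.4
pix=np.array([(np.array(p)+.5)/s-.5 for p in [(447,226),(331,226),(448.5,380),(332.5,380)]])
T=np.linalg.inv(f["T_tool_cam"]);g={"intrinsics":f["intrinsics"],"R":T[:3,:3],"t":T[:3,3]}
# tool frame: x long axis, y across, z down; bottom at zb
def M(x):
    c,sn=np.cos(x[2]),np.sin(x[2]); zb=x[3]
    pts=[(.056,.018,zb-.040),(.056,-.018,zb-.040),(.028,.015,zb-.085),(.028,-.015,zb-.085)]
    return np.array([proj(g,np.array([x[0]+c*a-sn*b,x[1]+sn*a+c*b,z])) for a,b,z in pts])
for zb in (None,.0586):
    fn=(lambda x:(M(x)-pix).ravel()) if zb is None else (lambda x:(M(np.r_[x,zb])-pix).ravel())
    x0=[0,0,0,.0586] if zb is None else [0,0,0]
    R=least_squares(fn,x0);print(R.x.round(4),R.fun.round(2))
```

```text
[-0.0037 -0.0003 -0.0062  0.0635] [ 0.79  1.53 -0.19  2.02  2.75 -1.64 -3.23 -1.15]
[-0.002  -0.0003 -0.0062] [ 2.2  -0.57 -1.62 -0.07  4.69  0.3  -5.14  0.8 ]
```

Emit:
carry_out(series="-2 0.1 0 0 0;-4 0.2 0 0 0;-5 0.3 0 0 0;-5 0.3 0 0 0;-5 0.3 0 0 0;-4 0.2 0 0 0;-3 0.2 0 0 0;-1 0.06 0 0 0")

```text
clock: 9.02
tcp_pos: [0.5299, -0.1599, 0.2116]
orientation: [-2.449, -1.967, 0.003]
contact_force: [-0.3, -0.1, -3.3]
grip_width: 0.0295
```

Emit:
carry_out(series="0 0 0 -0.12 0;0 0 0 -0.12 0;0 0 0 -0.13 0;0 0 0 0 0;0 0 0 0 0")

```text
clock: 9.65
tcp_pos: [0.5313, -0.1561, 0.2121]
orientation: [-2.043, -2.386, 0.0]
contact_force: [-0.6, -0.0, -4.2]
grip_width: 0.0295
```

```bash
python3 - <<'E'
from bench import r; from h import *
o=r.get_obs(); print(to_tool(o,[.530,-.157,.100],.1555+np.pi/2),o["contact_force"],o["joints"].round(2))
E
python3 shot.py w5
```

```text
(array([-0.07, -0.14, 11.21]), np.float64(-0.0006)) [-5.99805654e-01 -4.10806904e-03 -4.20729592e+00] [ 0.62  0.36 -0.56  1.85  0.22  1.    0.13]
9.65 [ 0.5313 -0.1561  0.2121] 1.7257 [-0.6  -0.   -4.21] [-2.0426e+00 -2.3864e+00  1.0000e-04]
```

View pics/w5.png

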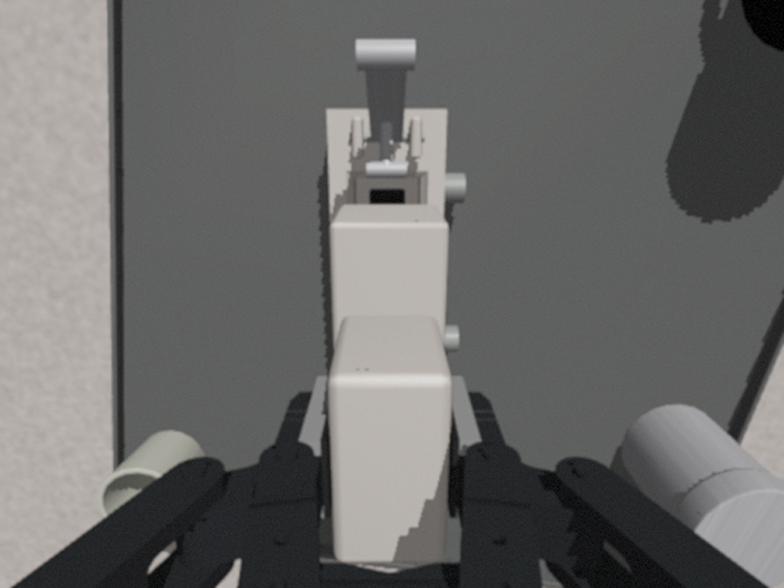

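Emit:
carry_out(series="-0.07 -0.14 1 0 0;0 0 3 0 0;0 0 3 0 0;0 0 1.7 0 0;0 0 0 0 0;0 0 0 0 0")

```text
clock: 10.45
tcp_pos: [0.531, -0.1573, 0.1262]
orientation: [2.04, 2.388, 0.001]
contact_force: [0.1, 0.8, -2.3]
grip_width: 0.0292
```

```bash
python3 - <<'E'
from bench import r; from h import *
o=r.get_obs(); print(to_tool(o,[.530,-.157,.0816],.1555+np.pi/2),o["contact_force"])
E
python3 shot.py w6
```

```text
(array([ 0.04, -0.1 ,  4.46]), np.float64(0.0014)) [ 0.07339891  0.80102036 -2.26916676]
10.45 [ 0.531  -0.1573  0.1262] 1.7277 [ 0.07  0.8  -2.27] [2.0396e+00 2.3876e+00 1.3000e-03]
```

View pics/w6.png

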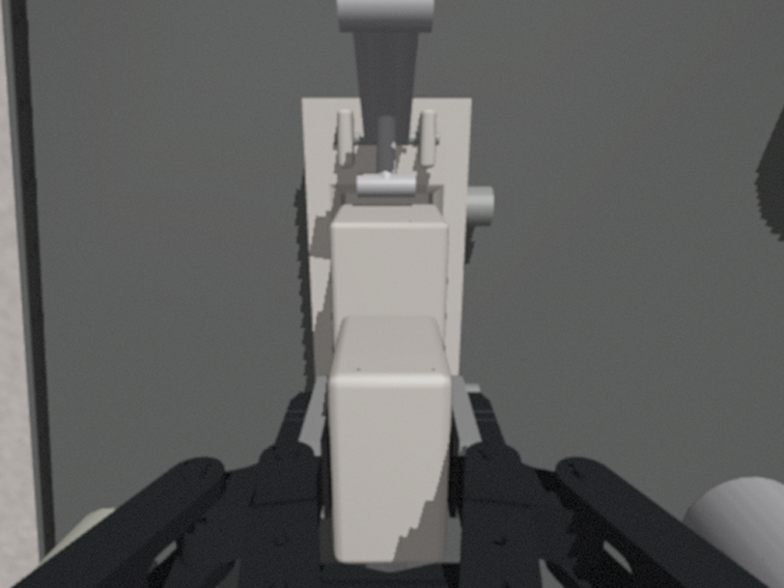

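Emit:
carry_out(series="0 -0.08 0.8 0 0;0 0 0.8 0 0;0 0 0.6 0 0;0 0 0.5 0 0;0 0 0 0 0")

```text
clock: 11.12
tcp_pos: [0.5291, -0.1572, 0.0978]
orientation: [-2.04, -2.388, 0.001]
contact_force: [-0.2, -0.0, -3.3]
grip_width: 0.0294
```

Emit:
carry_out(series="0 0 0.5 0 0;0 0 0.4 0 0;0 0 0.3 0 0;0 0 0 0 0;0 0 0 0 0")

```text
clock: 11.75
tcp_pos: [0.5295, -0.1573, 0.0864]
orientation: [2.04, 2.389, 0.0]
contact_force: [0.0, -0.5, -2.8]
grip_width: 0.0292
```

Emit:
carry_out(series="0 0 0.2 0 0;0 0 0.2 0 0;0 0 0 0 0;0 0 0 0 0")

```text
clock: 12.25
tcp_pos: [0.5295, -0.1573, 0.0823]
orientation: [2.04, 2.389, 0.0]
contact_force: [0.9, 0.3, -2.5]
grip_width: 0.0292
```

Emit:
carry_out(series="0 0 0.15 0 0;0 0 0.1 0 0;0 0 0 0 0;0 0 0 0 0")

```text
clock: 12.75
tcp_pos: [0.5295, -0.1574, 0.0801]
orientation: [2.04, 2.388, 0.0]
contact_force: [-1.8, 0.5, 0.9]
grip_width: 0.0293
```

Emit:
carry_out(series="0 0 0 0 0.6;0 0 0 0 0.6;0 0 0 0 0.6;0 0 0 0 0.6;0 0 -2 0 0.6;0 0 -4 0 0.6;0 0 -5 0 0.6;0 0 -5 0 0.6")

```text
clock: 13.75
tcp_pos: [0.5294, -0.1571, 0.2428]
orientation: [2.039, 2.389, 0.001]
contact_force: [0.5, -0.6, -0.3]
grip_width: 0.0512
```

Emit:
carry_out(series="2 0 -3 0 0.3;2.5 0 0 0 0;0 0 0 0 0;0 0 0 0 0")

```text
clock: 14.25
tcp_pos: [0.5223, -0.1136, 0.2703]
orientation: [2.04, 2.388, -0.001]
contact_force: [-0.5, 0.4, -1.0]
grip_width: 0.0
```

```bash
python3 shot.py w7;  python3 -c "
from bench import eyes
import cv2
for n in ('scene','top'):
    c=eyes.grab_frame(n)['color']
    a=c[120:240,160:280] if n=='scene' else c[150:220,290:430]
    cv2.imwrite('pics/'+n+'7.png',cv2.resize(a,None,fx=5,fy=5,interpolation=cv2.INTER_CUBIC))"
```

```text
14.25 [ 0.5223 -0.1136  0.2703] 1.7274 [-0.53  0.44 -1.01] [ 2.0404e+00  2.3880e+00 -6.0000e-04]
```

View pics/w7.png

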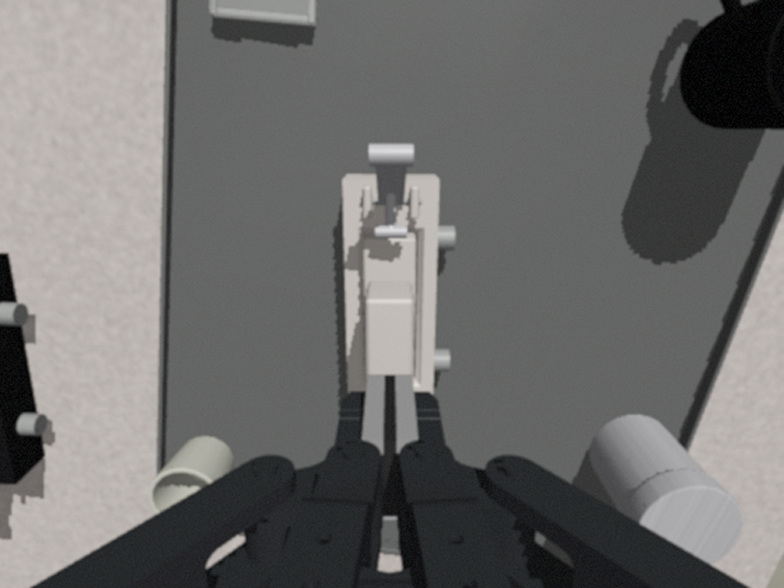

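View pics/scene7.png

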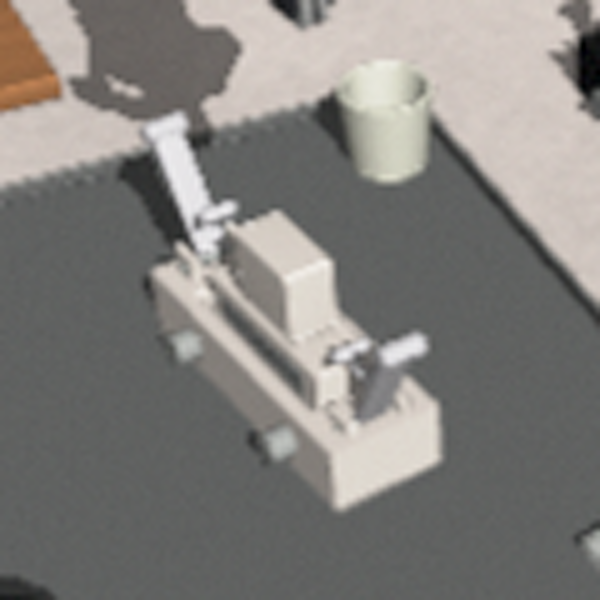

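```bash
cat >> h.py <<'E'
D=np.array([.5302,-.1585,.1555])
def dk(y,z,x=0): return xf(D,[(x,y,z)])[0]
def indock(o):
    p=np.array(o["tcp_pos"]); c,s=np.cos(D[2]),np.sin(D[2]); d=p[:2]-D[:2]; F=o["contact_force"]
    return np.round([c*d[0]+s*d[1],-s*d[0]+c*d[1],p[2]],4), np.round([c*F[0]+s*F[1],-s*F[0]+c*F[1],F[2]],2)
E
python3 - <<'E'
from bench import r; from h import *
o=r.get_obs(); print(to_tool(o,dk(.15,.10),D[2]+np.pi/2)); print(indock(o))
E
```

```text
(array([10.47,  0.11, 16.96]), np.float64(0.0001))
(array([-0.001 ,  0.0453,  0.2696]), array([-1.03,  0.12,  0.37]))
```

Emit:
carry_out(series="5 0.1 0 0 0;5.5 0 0 0 0;0 0 4 0 0;0 0 5 0 0;0 0 4 0 0;0 0 3 0 0;0 0 1 0 0;0 0 0 0 0")

```text
clock: 15.4
tcp_pos: [0.507, -0.0092, 0.0997]
orientation: [-2.04, -2.388, 0.001]
contact_force: [0.1, 0.7, 0.1]
grip_width: 0.0002
```

```bash
python3 shot.py w8;python3 - <<'E'
from bench import r,eyes; from h import *
o=r.get_obs(); print(indock(o))
c=eyes.grab_frame("scene")['color'][90:290,140:400]
cv2.imwrite('pics/s8.png',cv2.resize(c,None,fx=3,fy=3,interpolation=cv2.INTER_CUBIC))
E
```

```text
15.4 [ 0.507  -0.0092  0.0997] 1.7274 [0.05 0.66 0.14] [-2.0404e+00 -2.3879e+00  6.0000e-04]
(array([0.0008, 0.1511, 0.1005]), array([ 0.08, -0.31,  1.1 ]))
```

View pics/w8.png

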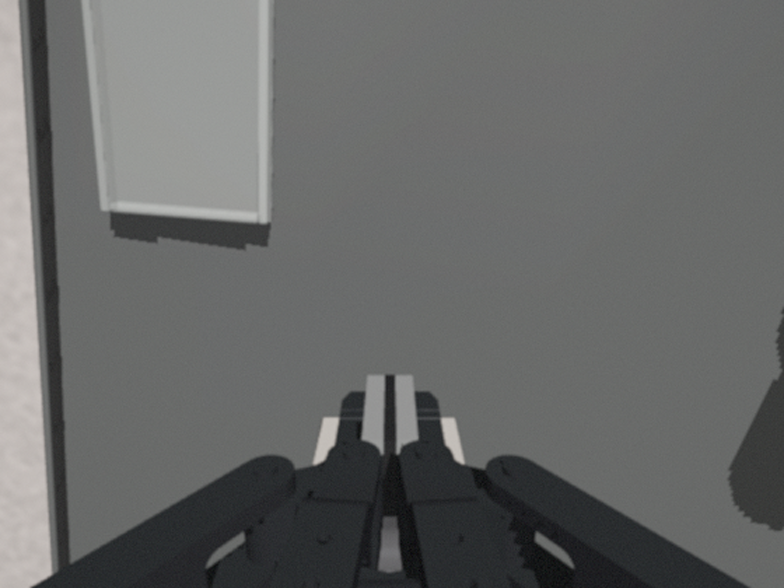

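View pics/s8.png

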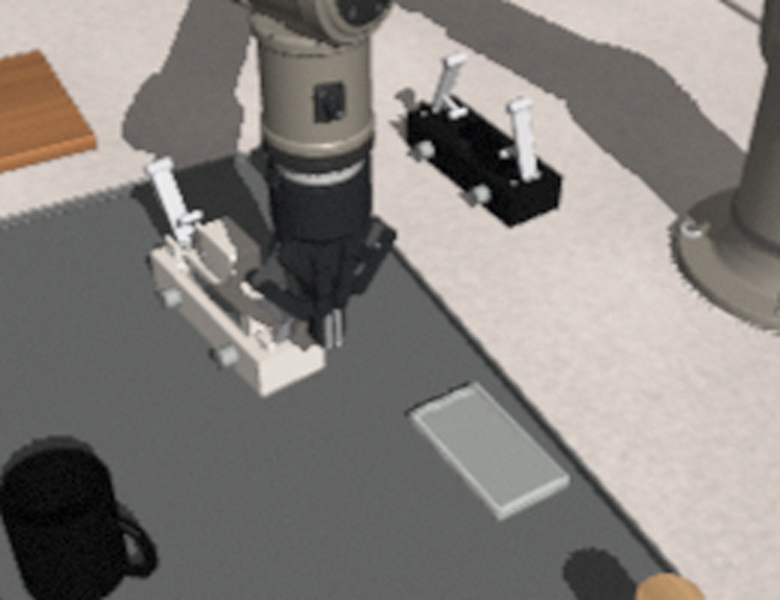

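Emit:
carry_out(series="-0.5 0 0 0 0;-0.5 0 0 0 0;-0.4 0 0 0 0;-0.4 0 0 0 0;-0.4 0 0 0 0;-0.4 0 0 0 0")

```text
clock: 16.25
tcp_pos: [0.5111, -0.0336, 0.1]
orientation: [-2.039, -2.389, -0.002]
contact_force: [-2.6, 5.4, 4.1]
grip_width: -0.0001
```

Emit:
carry_out(series="-0.4 0 0 0 0;-0.4 0 0 0 0;-0.4 0 0 0 0")

```text
clock: 16.62
tcp_pos: [0.5132, -0.0461, 0.1]
orientation: [2.039, 2.39, 0.001]
contact_force: [-0.7, 3.7, 3.1]
grip_width: -0.0004
```

Emit:
carry_out(series="-0.3 0 0 0 0;-0.3 0 0 0 0;-0.3 0 0 0 0")

```text
clock: 17.0
tcp_pos: [0.5143, -0.0558, 0.0997]
orientation: [-2.041, -2.389, 0.0]
contact_force: [-1.3, 3.2, 1.8]
grip_width: -0.0002
```

Emit:
carry_out(series="-0.3 0 0 0 0;-0.3 0 0 0 0;-0.2 0 0 0 0")

```text
clock: 17.38
tcp_pos: [0.5155, -0.0637, 0.0998]
orientation: [2.041, 2.388, -0.0]
contact_force: [-0.7, 2.4, 1.2]
grip_width: -0.0001
```

Emit:
carry_out(series="-0.2 0 0 0 0;-0.2 0 0 0 0;-0.2 0 0 0 0")

```text
clock: 17.75
tcp_pos: [0.5164, -0.0692, 0.0998]
orientation: [-2.04, -2.389, 0.0]
contact_force: [-0.3, 3.8, 1.8]
grip_width: -0.0002
```

Emit:
carry_out(series="-0.2 0 0 0 0;-0.1 0 0 0 0;0 0 0 0 0")

```text
clock: 18.12
tcp_pos: [0.5169, -0.0722, 0.0998]
orientation: [-2.04, -2.389, -0.0]
contact_force: [-1.7, 3.2, 2.9]
grip_width: 0.0001
```

Run:
```python
from bench import r,eyes; from h import *
o=r.get_obs(); print(indock(o),o["clock"])
```

```text
(array([0.0002, 0.0873, 0.0998]), array([-1.18,  3.47,  2.94])) 18.125
```

Emit:
carry_out(series="-0.1 0 0 0 0;-0.1 0 0 0 0;-0.1 0 0 0 0")

```text
clock: 18.5
tcp_pos: [0.5172, -0.0743, 0.0997]
orientation: [-2.039, -2.389, -0.001]
contact_force: [-1.5, 6.2, 2.5]
grip_width: -0.0003
```

Emit:
carry_out(series="-0.1 0 0 0 0;-0.1 0 0 0 0;-0.1 0 0 0 0")

```text
clock: 18.88
tcp_pos: [0.5175, -0.0768, 0.0996]
orientation: [-2.038, -2.389, -0.001]
contact_force: [-1.3, 7.6, 2.0]
grip_width: -0.0003
```

Emit:
carry_out(series="-0.1 0 0 0 0;-0.1 0 0 0 0")

```text
clock: 19.12
tcp_pos: [0.5178, -0.0784, 0.0995]
orientation: [-2.038, -2.389, -0.002]
contact_force: [-1.0, 8.5, 0.5]
grip_width: 0.0005
```

Emit:
carry_out(series="-0.1 0 0 0 0;-0.1 0 0 0 0")

```text
clock: 19.38
tcp_pos: [0.518, -0.08, 0.0993]
orientation: [-2.037, -2.389, -0.002]
contact_force: [-0.0, 9.4, -2.1]
grip_width: -0.0001
```

Emit:
carry_out(series="-0.1 0 0 0 0;-0.05 0 0 0 0")

```text
clock: 19.62
tcp_pos: [0.5181, -0.0807, 0.0992]
orientation: [-2.036, -2.389, -0.003]
contact_force: [-1.4, 11.1, -2.1]
grip_width: 0.0001
```

Emit:
carry_out(series="-0.1 0 0 0 0;0 0 0 0 0")

```text
clock: 19.88
tcp_pos: [0.5182, -0.0808, 0.0992]
orientation: [-2.034, -2.389, -0.004]
contact_force: [-1.3, 12.4, -1.8]
grip_width: 0.0002
```

Emit:
carry_out(series="-0.1 0 0 0 0;0 0 0 0 0")

```text
clock: 20.12
tcp_pos: [0.5182, -0.081, 0.0992]
orientation: [-2.033, -2.389, -0.005]
contact_force: [-2.7, 14.5, -1.3]
grip_width: 0.0004
```

Emit:
carry_out(series="-0.1 0 0 0 0;0 0 0 0 0")

```text
clock: 20.38
tcp_pos: [0.5182, -0.0812, 0.0992]
orientation: [-2.032, -2.389, -0.005]
contact_force: [-3.3, 16.3, 0.1]
grip_width: 0.0003
```

Emit:
carry_out(series="1 0 0 0 0;2 0 0 0 0;2 0 -3 0 0;0 0 -5 0 0;0 0 -5 0 0;0 0 -4 0 0;-4 0 0 0 0;-2.5 0 0 0 0")

```text
clock: 21.38
tcp_pos: [0.5217, -0.1049, 0.2704]
orientation: [2.042, 2.384, -0.002]
contact_force: [0.2, 0.1, -1.1]
grip_width: -0.0002
```

Emit:
carry_out(series="0 0 0 0 0;0 0 0 0 0")

```text
clock: 21.62
tcp_pos: [0.5213, -0.1011, 0.2697]
orientation: [-2.04, -2.389, 0.001]
contact_force: [0.1, 0.2, 0.0]
grip_width: 0.0003
```

```bash
python3 shot.py w9;python3 - <<'E'
from bench import r,eyes; from h import *
o=r.get_obs(); print(indock(o),to_tool(o,dk(-.15,.27),D[2]+np.pi/2))
c=eyes.grab_frame("scene")['color'][120:240,160:280]
cv2.imwrite('pics/s9.png',cv2.resize(c,None,fx=5,fy=5,interpolation=cv2.INTER_CUBIC))
E
```

```text
21.625 [ 0.5213 -0.1011  0.2697] 1.7277 [0.12 0.23 0.02] [-2.0404e+00 -2.3886e+00  6.0000e-04]
(array([2.000e-04, 5.850e-02, 2.697e-01]), array([-0.38,  0.55,  0.71])) (array([-20.85,  -0.07,  -0.03]), np.float64(0.0024))
```

View pics/w9.png

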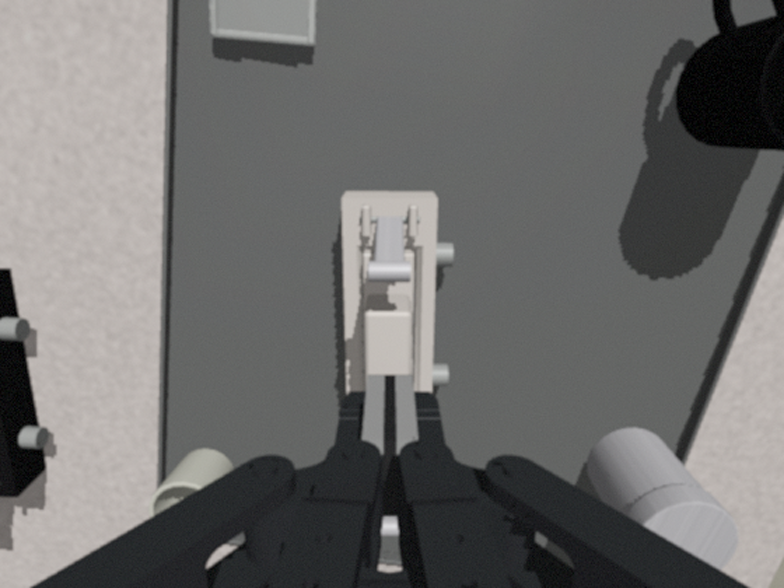

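View pics/s9.png

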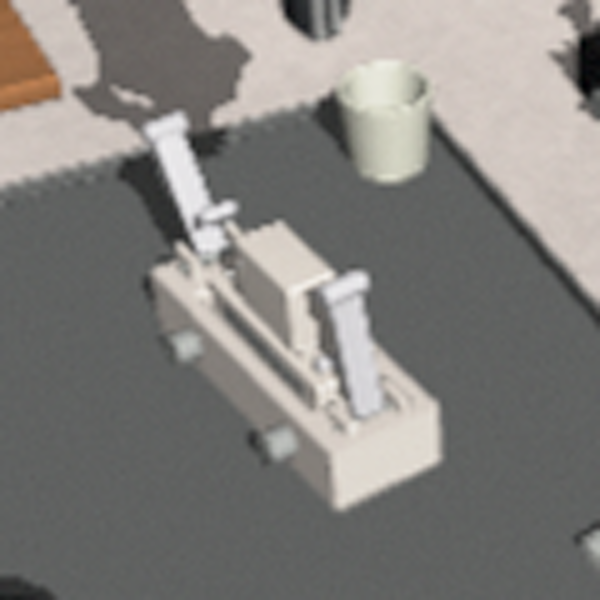

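Emit:
carry_out(series="-4 0 0 0 0;-6 0 0 0 0;-6 0 0 0 0;-4 0 0 0 0;-0.9 0 0 0 0;0 0 2 0 0;0 0 4 0 0;0 0 4 0 0")

```text
clock: 22.72
tcp_pos: [0.5543, -0.3046, 0.168]
orientation: [-2.035, -2.392, -0.001]
contact_force: [0.0, 0.4, 0.2]
grip_width: 0.0001
```

```bash
python3 shot.py w10;python3 - <<'E'
from bench import r,eyes; from h import *
o=r.get_obs(); print(indock(o),to_tool(o,dk(-.15,.099),D[2]+np.pi/2))
E
```

```text
22.725 [ 0.5543 -0.3046  0.168 ] 1.7315 [0.05 0.35 0.25] [-2.0355e+00 -2.3919e+00 -1.3000e-03]
(array([-0.002 , -0.1464,  0.1621]), array([-1.62,  1.06, -3.95])) (array([-0.4 ,  0.24,  6.3 ]), np.float64(0.0055))
```

View pics/w10.png

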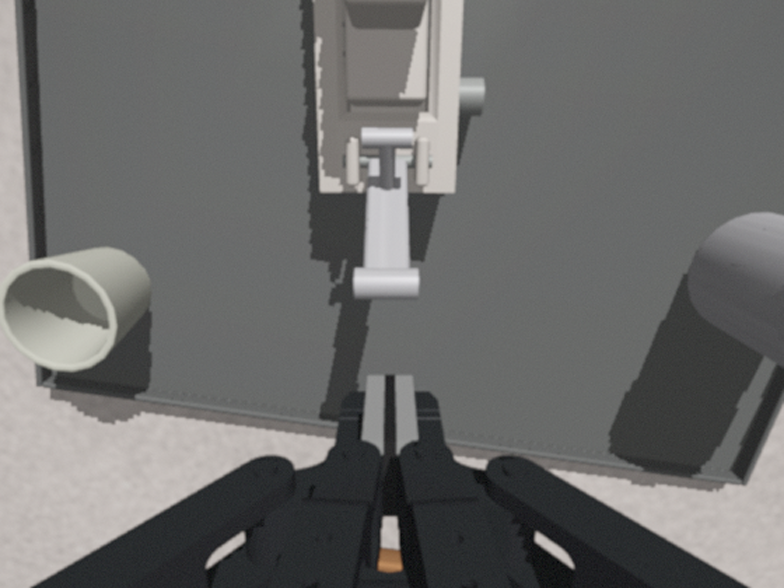

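Emit:
carry_out(series="-0.3 0.05 2.5 0 0;0 0 2.5 0 0;0 0 1.3 0 0;0 0 0.2 0 0;0 0 0 0 0")

```text
clock: 23.4
tcp_pos: [0.5558, -0.3103, 0.1057]
orientation: [2.039, 2.389, 0.001]
contact_force: [-0.0, -0.0, -0.3]
grip_width: 0.0001
```

Run:
```python
from bench import r,eyes; from h import *
o=r.get_obs(); print(indock(o),to_tool(o,dk(-.15,.099),D[2]+np.pi/2))
```

```text
(array([ 0.0018, -0.154 ,  0.1057]), array([-0.03, -0.04, -0.31])) (array([ 0.4 , -0.18,  0.67]), np.float64(0.002))
```

Emit:
carry_out(series="0.4 -0.18 0.6 0 0;0.5 0 0 0 0;0.4 0 0 0 0;0.4 0 0 0 0;0.4 0 0 0 0")

```text
clock: 24.02
tcp_pos: [0.5512, -0.2935, 0.1005]
orientation: [2.039, 2.382, -0.002]
contact_force: [0.7, -6.6, 5.2]
grip_width: -0.0001
```

Emit:
carry_out(series="0.4 0 0 0 0;0.4 0 0 0 0;0.4 0 0 0 0;0.3 0 0 0 0;0.3 0 0 0 0")

```text
clock: 24.65
tcp_pos: [0.5474, -0.2724, 0.0989]
orientation: [2.04, 2.388, 0.0]
contact_force: [0.7, -2.7, 2.2]
grip_width: -0.0001
```

Emit:
carry_out(series="0.3 0 0 0 0;0.3 0 0 0 0;0.3 0 0 0 0;0.3 0 0 0 0")

```text
clock: 25.15
tcp_pos: [0.5453, -0.2603, 0.0987]
orientation: [-2.04, -2.389, 0.0]
contact_force: [0.9, -2.5, 1.4]
grip_width: 0.0
```

Run:
```python
from bench import r,eyes; from h import *
o=r.get_obs(); print(indock(o))
```

```text
(array([-0.0008, -0.1029,  0.0987]), array([ 0.46, -2.63,  1.4 ]))
```

Emit:
carry_out(series="0.3 0 0 0 0;0.2 0 0 0 0;0.2 0 0 0 0;0.2 0 0 0 0")

```text
clock: 25.65
tcp_pos: [0.544, -0.2518, 0.0988]
orientation: [2.04, 2.389, -0.0]
contact_force: [1.4, -4.5, 1.6]
grip_width: -0.0
```

Emit:
carry_out(series="0.2 0 0 0 0;0.1 0 0 0 0;0.1 0 0 0 0")

```text
clock: 26.02
tcp_pos: [0.5434, -0.248, 0.0987]
orientation: [2.041, 2.388, -0.0]
contact_force: [0.7, -4.2, -0.2]
grip_width: -0.0002
```

Emit:
carry_out(series="0.1 0 0 0 0;0.1 0 0 0 0;0.1 0 0 0 0")

```text
clock: 26.4
tcp_pos: [0.5428, -0.2448, 0.0986]
orientation: [-2.04, -2.389, 0.0]
contact_force: [1.7, -4.3, -3.0]
grip_width: 0.0
```

Emit:
carry_out(series="0.1 0 0 0 0;0.1 0 0 0 0")

```text
clock: 26.65
tcp_pos: [0.5425, -0.2428, 0.0987]
orientation: [-2.04, -2.389, 0.0]
contact_force: [0.6, -5.0, -2.6]
grip_width: 0.0002
```

Emit:
carry_out(series="0.1 0 0 0 0;0.1 0 0 0 0;0.1 0 0 0 0")

```text
clock: 27.02
tcp_pos: [0.542, -0.2398, 0.0988]
orientation: [-2.04, -2.389, 0.0]
contact_force: [0.8, -4.2, -1.0]
grip_width: 0.0003
```

Emit:
carry_out(series="0.1 0 0 0 0;0.1 0 0 0 0")

```text
clock: 27.28
tcp_pos: [0.5418, -0.238, 0.0988]
orientation: [2.04, 2.389, -0.0]
contact_force: [0.8, -6.3, -1.4]
grip_width: -0.0002
```

Emit:
carry_out(series="0.1 0 0 0 0;0.1 0 0 0 0")

```text
clock: 27.52
tcp_pos: [0.5416, -0.2372, 0.0989]
orientation: [2.04, 2.387, -0.001]
contact_force: [1.0, -8.6, -0.5]
grip_width: -0.0003
```

Emit:
carry_out(series="0.1 0 0 0 0;0.1 0 0 0 0")

```text
clock: 27.78
tcp_pos: [0.5414, -0.2355, 0.099]
orientation: [2.04, 2.386, -0.001]
contact_force: [0.7, -7.5, -1.6]
grip_width: -0.0001
```

Emit:
carry_out(series="0.1 0 0 0 0;0.1 0 0 0 0")

```text
clock: 28.02
tcp_pos: [0.5412, -0.234, 0.0991]
orientation: [2.04, 2.386, -0.002]
contact_force: [2.7, -10.1, -2.7]
grip_width: 0.0001
```

Emit:
carry_out(series="0.1 0 0 0 0;0 0 0 0 0")

```text
clock: 28.28
tcp_pos: [0.5411, -0.2338, 0.0992]
orientation: [2.041, 2.384, -0.002]
contact_force: [1.5, -11.6, -1.9]
grip_width: -0.0001
```

Emit:
carry_out(series="0.1 0 0 0 0;0 0 0 0 0")

```text
clock: 28.52
tcp_pos: [0.5411, -0.2336, 0.0993]
orientation: [2.041, 2.383, -0.003]
contact_force: [2.5, -12.3, -1.7]
grip_width: 0.0002
```

Emit:
carry_out(series="0.1 0 0 0 0;0 0 0 0 0")

```text
clock: 28.78
tcp_pos: [0.5411, -0.2334, 0.0995]
orientation: [2.041, 2.382, -0.004]
contact_force: [2.2, -14.0, -1.7]
grip_width: -0.0002
```

Emit:
carry_out(series="0.1 0 0 0 0;0.05 0 0 0 0;0 0 0 0 0")

```text
clock: 29.15
tcp_pos: [0.541, -0.2333, 0.0995]
orientation: [2.041, 2.38, -0.005]
contact_force: [3.0, -16.0, -3.3]
grip_width: 0.0
```

Emit:
carry_out(series="-1 0 0 0 0;-2 0 0 0 0;-2 0 -3 0 0;0 0 -5 0 0;0 0 -5 0 0;0 0 -4 0 0;0 0 0 0 0;0 0 0 0 0")

```text
clock: 30.15
tcp_pos: [0.5476, -0.2766, 0.268]
orientation: [-2.039, -2.388, -0.0]
contact_force: [-0.6, 0.1, 0.6]
grip_width: -0.0
```

```bash
python3 shot.py w11;python3 - <<'E'
from bench import r,eyes; from h import *
o=r.get_obs(); print(indock(o),to_tool(o,dk(.12,.27),D[2]+np.pi/2))
c=eyes.grab_frame("scene")['color'][120:240,160:280]
cv2.imwrite('pics/s11.png',cv2.resize(c,None,fx=5,fy=5,interpolation=cv2.INTER_CUBIC))
E
```

```text
30.15 [ 0.5476 -0.2766  0.268 ] 1.7282 [-0.62  0.13  0.58] [-2.0389e+00 -2.3881e+00 -1.0000e-04]
(array([-0.0014, -0.1193,  0.2674]), array([ 0.23,  1.02, -0.43])) (array([23.93,  0.18, -0.22]), np.float64(0.0018))
```

View pics/w11.png

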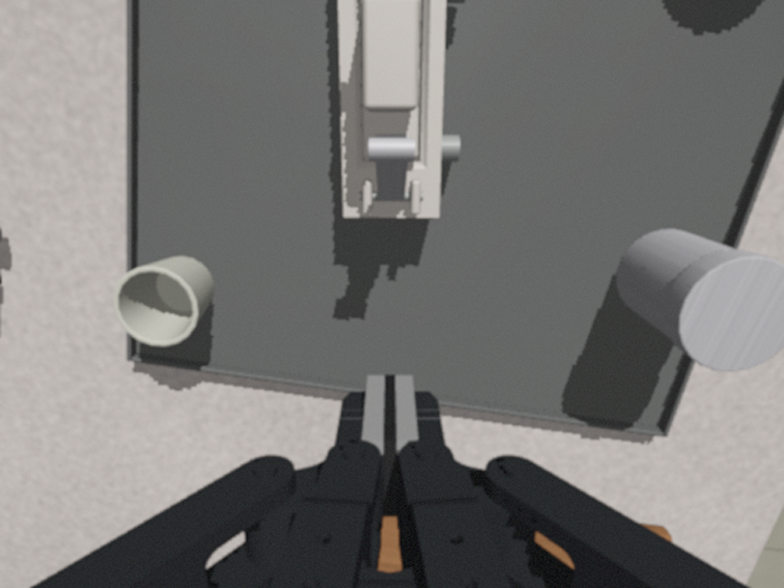

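View pics/s11.png

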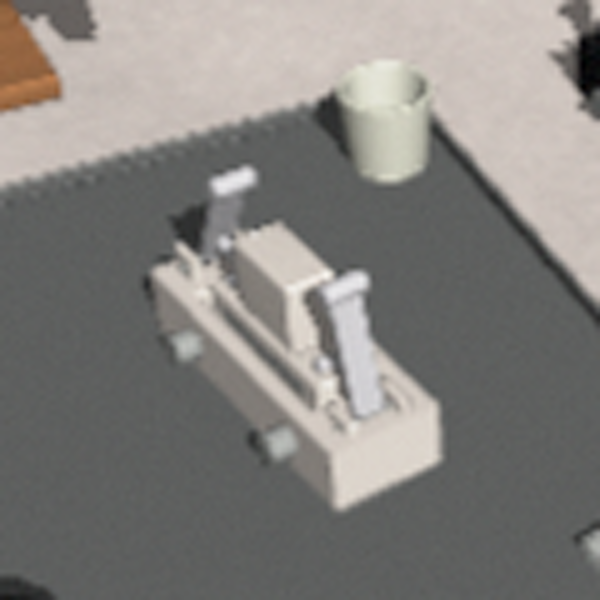

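Emit:
carry_out(series="4 0 0 0 0;6 0 0 0 0;6 0 0 0 0;5 0.1 0 0 0;3 0 1 0 0;0 0 4 0 0;0 0 5 0 0;0 0 4 0 0")

```text
clock: 31.25
tcp_pos: [0.5101, -0.0396, 0.1261]
orientation: [-2.038, -2.387, 0.002]
contact_force: [0.6, -0.9, -1.0]
grip_width: 0.0003
```

Emit:
carry_out(series="0 0 2.5 0 0;0 0 0.3 0 0;0 0 0 0 0;-1 0 0 0 0;-1 0 0 0 0;-0.6 0 0 0 0;0 0 0 0 0")

```text
clock: 32.12
tcp_pos: [0.5157, -0.0663, 0.101]
orientation: [2.042, 2.387, 0.0]
contact_force: [-0.2, 0.3, 0.8]
grip_width: -0.0001
```

Run:
```python
from bench import r,eyes; from h import *
o=r.get_obs(); print(indock(o))
```

```text
(array([-0.    ,  0.0933,  0.101 ]), array([-0.16,  0.37,  0.81]))
```

Emit:
carry_out(series="-0.4 0 0.2 0 0;-0.4 0 0 0 0;-0.3 0 0 0 0;-0.2 0 0 0 0;-0.1 0 0 0 0;0 0 0 0 0")

```text
clock: 32.88
tcp_pos: [0.5178, -0.0792, 0.0988]
orientation: [2.04, 2.389, 0.0]
contact_force: [-0.2, -0.0, -0.0]
grip_width: 0.0002
```

Emit:
carry_out(series="-0.1 0 0 0 0;-0.1 0 0 0 0;0 0 0 0 0")

```text
clock: 33.25
tcp_pos: [0.5179, -0.08, 0.0988]
orientation: [-2.039, -2.389, -0.001]
contact_force: [-1.3, 4.9, 0.4]
grip_width: -0.0003
```

Emit:
carry_out(series="-0.1 0 0 0 0;-0.1 0 0 0 0;0 0 0 0 0")

```text
clock: 33.62
tcp_pos: [0.518, -0.0805, 0.0987]
orientation: [-2.036, -2.389, -0.003]
contact_force: [-1.6, 8.3, 1.0]
grip_width: 0.0
```

Emit:
carry_out(series="-0.1 0 0 0 0;-0.1 0 0 0 0;0 0 0 0 0")

```text
clock: 34.0
tcp_pos: [0.5181, -0.0808, 0.0987]
orientation: [-2.034, -2.389, -0.004]
contact_force: [-3.9, 12.5, 2.0]
grip_width: 0.0005
```

Emit:
carry_out(series="-0.1 0 0 0 0;-0.1 0 0 0 0;0 0 0 0 0")

```text
clock: 34.38
tcp_pos: [0.5182, -0.0811, 0.0987]
orientation: [-2.032, -2.389, -0.006]
contact_force: [-3.8, 16.6, 4.0]
grip_width: -0.0002
```

Left lever still at the same hard stop. Retreat, look once more and hand in.

Emit:
carry_out(series="1 0 0 0 0;2 0 0 0 0;2 0 -3 0 0;0 0 -5 0 0;0 0 -5 0 0;0 0 -4 0 0;0 0 0 0 0;0 0 0 0 0")

```text
clock: 35.38
tcp_pos: [0.5108, -0.0386, 0.2683]
orientation: [2.042, 2.387, -0.002]
contact_force: [-0.6, -0.1, 0.1]
grip_width: -0.0001
```

Run:
```python
from bench import r,eyes; from h import *
o=r.get_obs(); print(indock(o))
c=eyes.grab_frame("scene")
x=D
draw(c,x,[rect(.015,.028,.099),rect(.015,.028,.107)],(160,120),(120,120),5,'pics/s12.png')
cv2.imwrite('pics/s12full.png',c["color"])
```

```text
(array([-0.0006,  0.1214,  0.2683]), array([-0.59,  0.02,  0.13]))
```

View pics/s12.png

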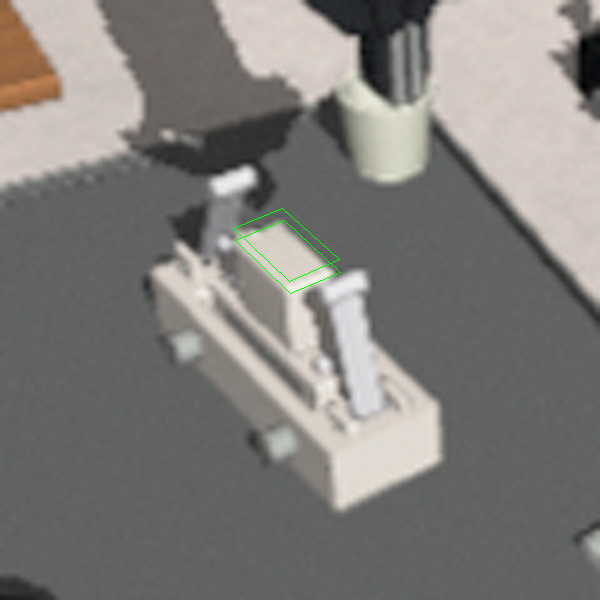

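View pics/s12full.png

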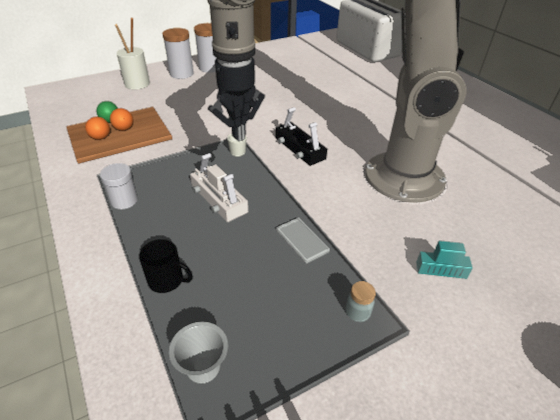

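```bash
python3 -c "
from bench import r
print(r.hand_in())"
```

```text
the job is handed in; nothing more can be done
None
```

The white cartridge is in the white dock with both levers home, and I handed the job in at about 35 s of the 72 s. No verdict came back.

- **Placing:** I stood the cartridge in the pocket with both levers still swung out. It went in without jamming, and I let go once the plungers carried its weight.
- **Levers:** I swung in the +y lever first, then the -y one, with shut fingers. Each moved at up to about 10 N, then stopped dead while the push climbed steeply to about 16 N. The highest lever push I read at the end of a move was about 17 N, under the 25 N limit.
- **Last checks:**
  - After closing the -y lever I pushed the +y lever again. It stopped in the same place, within about 0.1 mm, at 16.6 N. I did not push the -y lever a second time.
  - In the last scene picture the top of the grip block lies on the outline worked out for a fully seated cartridge (z 0.099), not the one for a raised one (0.107).
  - The tray's other things, the turquoise look-alike and the black dock stand where they were, judged by eye.
  - The gripper was clear and touching nothing.
- **Small disagreement:** the first measurements of the dock and the cartridge differed by 1 to 3 mm between cameras. The lead-in chamfers took that up, and no check failed.

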